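# Load the calibration glass by its edges

### The arm

A 6-joint arm with a two-finger parallel gripper is mounted at the origin on the work surface; the furniture and walls round the work are solid. World frame = base frame: x ahead of the robot, y to its left, z up, the work surface at z = 0. Lengths are in m, angles in rad, forces in N, time in s.
With the tool pointing down it reaches from about 0.35 to 0.925 m from the base axis. Payload 6.4 kg.
Tool frame: the origin (TCP) lies on the centre line of the jaws, within the pads' length; the fingertips stand 17 mm ahead of it and the grasp point (between the pads) lies 2 mm behind it; z points along the fingers, y is the line along which they close (so a half turn about z gives the same grasp; the last joint's range is limited). The gripper opens to 94 mm and grips with 3 to 60 N. Pads are 16 mm wide; open, the fingers measure 119 mm over their backs; the gripper's body (75 mm by 177 mm) begins 78 mm behind the grasp point.
Start: joints at [0.963, 0.245, 1.558, -0, 1.339, -0.174], TCP at [0.273, 0.59, 0.198] pointing down, gripper open.
Joint ranges: [-3.13, 3.13], [-1.02, 2.26], [0.13, 2.54], [-0.95, 4.09], [0.21, 2.88], [-2.74, 2.74]. Speed limits (rad/s): [2.57, 2.57, 3.14, 3.14, 3.14, 3.14].

### API

Orientations are given as a rotation vector (axis times angle).
In Python, from workcell import r gives the robot as it stands.
- The arm moves only by the shell command python3 nudge.py 'ROWS' [OPENING] [FORCE]. ROWS is a JSON object whose key "deltas" holds a list of rows, 1 to 12 of them, each of 6 numbers: dx, dy, dz in a scale on which 1.0 is 1 m, then a rotation vector rx, ry, rz in normalised numbers (1 is 2 rad); each row is the pose to reach, as a shift and turn from the pose commanded when the command began, along the tool's axes at that moment; what a row does not reach only later rows make up. A row lasts 1/10 s, in which the tool goes at most 0.05 m and 0.15 rad, less where a joint would pass 70% of its speed; a pose out of reach is approached as far as the arm can. OPENING is the finger opening in m, set as the command begins (- or left out keeps the last). The fingers move at their own pace and stop on an object; FORCE is the grip in N (left out, the last holds). Time passes only in rows, so rows that do not move let the fingers close. It prints the time, the measured TCP pose, the force, the opening and the grip force at its end. A shift or turn number past 1, either way, is cut back to 1. Input that does not fit is refused with a message, and nothing moves.
- r.read_state(): the state, without advancing time (a new reading comes with each control period).
- r.get_image(name): name is "side" or "top" or "wrist"; returns the picture (480x640x3 uint8, blue, green, red); there is no depth.
- r.camera_model(name): a dict with "fx", "fy", "cx", "cy" (pixels), "R" (3x3) and "t" (3): a world point X has camera coordinates R X + t. Camera axes: x right, y down, z forward; pixel columns grow to the right and rows downward; lengths in m; the calibration is good to about 2 mm. A picture is of the moment at which its call begins: read the wrist's pose just before it. camera_model takes no time and is no camera call; for the wrist camera it gives the pose at the moment of the call.
- r.job_done(): hands the job in; it is judged then, once.
The state is a dict: "time_s": time; "joints": joint angles; "joint_vel": joint speeds; "joint_efforts": joint torques, N m; "ee_pos": TCP position; "orientation": TCP orientation; "contact_force": force on the tool from outside, world axes, zero at the start; "ft_torque": the same for the moment, N m; "finger_gap": finger opening in m; "grasp_force": force on a finger pad.
Only numpy, scipy, OpenCV 4.12 (cv2) and the standard library are available. Lean on these libraries where they do the work, as an engineer would, in place of code of your own. Each camera call takes 0.05 s, during which the arm holds its last target. There are 200 camera calls.

### The job

Take the dotted white glass calibration plate out of its sloping grey stand by its two long side edges only - neither its dotted face nor its plain back may be touched by the gripper - and slide it down upright into the blue card guides with its dots facing the small white camera. Lower it in the grip, without forcing it, until it is fully home on the bottom before you let go, then leave it standing there. Do not disturb the camera, the mug or the tape measure.

Things in the scene. Friction and masses are not known exactly. Their poses are not given: they have to be found in the camera images.
- plate: White glass plate, 6 mm thick (x), 60 wide (y), 120 long (z), 0.11 kg, pale green edges, black dots on one face. Origin: middle of its bottom short edge; z along its length to the top edge, x out of the dotted face. Untouchable faces begin 4 mm in from each edge. At first it leans in the stand 25 degrees from upright, top towards the stand's -x (roughly the robot), dots up and away from the robot.
- stand: Fixed sloping grey stand, base 110 (x) x 90 (y) x 8 mm. Origin: centre of underside, z up. The plate's bottom edge sits at (30, 0, 30) mm; its back lies on a 40 mm wide rest along its lowest 88 mm. A front lip 8 mm high and side stops 12 mm high (37 mm either side of the middle) hold its bottom end; above them its side edges are free. It slides out along its own length.
- holder: Fixed: base 70 (x) x 110 (y) x 12 mm, two blue upright card guides facing along y. Origin: centre of underside, z up. Plate stands at x = y = 0, width along y; fully home its bottom edge is 14 mm above the origin. Grooves 9 mm wide (x), 63 mm apart bottom to bottom (y), straight up to 58 mm, flared to 22 x 75 mm at 71 mm; outside 29 x 85 mm. The camera is on the +x side.
- camera: Small white camera on a foot, 50 x 66 x 123 mm, loose, about 115 mm from the holder on its +x side, lens towards the holder. Origin: centre of its underside. Must stay where it is. Left of the work, keep the arm off the fixed monitor: 30 mm thick, 410 mm high, right end at x = 0.30, y = -0.07 m in the robot's frame.
- mug: Blue and white mug, 78 mm across, 92 mm high, loose, off to the right at the back; origin in the middle of its underside. Must stay where it is.
- tape_measure: Black and yellow tape measure, 38 x 72 x 64 mm, loose, at the right; origin in the middle of its underside. Must stay where it is.

How it is judged:
By the outcome, as a careful person would: the job done as asked, in the order asked, and still so for the second after the job is handed in, with the robot touching nothing.
It also fails if it takes over 38 s, if anything falls off the work surface, if the arm or the gripper's body presses on something with over 40 N, if the wrist force passes 120 N, or if a joint passes its speed limit or range.

## Working session

There is one attempt and no reset: what is moved stays moved. The work goes in short steps, Python scripts to look and compute and a shell command to move; the robot and the scene stay as the last step left them, time stands still between calls to the robot, and variables do not carry over. Pictures are saved under pics/ and viewed, at most 10 in all, crops included, and the job is handed in when it is done.

```bash
ls; mkdir -p pics
python3 - <<'E'
from workcell import r
import cv2,numpy as np
s=r.read_state();print(s)
a=r.get_image("side");b=r.get_image("top")
cv2.imwrite("pics/side0.png",a);cv2.imwrite("pics/top0.png",b)
for n in("side","top","wrist"):
    m=r.camera_model(n);print(n,m)
E
```

```text
nudge.py
pics
workcell.py
{'time_s': 0.0, 'joints': array([ 9.62861382e-01,  2.45830593e-01,  1.55898227e+00, -1.11659513e-05,
        1.33871012e+00, -1.74117038e-01]), 'joint_vel': array([-0.00077848, -0.00065225, -0.00044178,  0.00060623, -0.00079295,
       -0.00148663]), 'joint_efforts': array([ 1.48822961e-03, -4.15831697e+01, -3.14608455e+01,  6.85703312e-02,
        3.31907300e-02, -1.51837344e-04]), 'ee_pos': array([0.27287323, 0.58927652, 0.19675188]), 'orientation': array([-6.75948167e-01, -3.06726777e+00,  2.80914060e-03]), 'contact_force': array([-0.12296923,  0.50251869,  1.32916988]), 'ft_torque': array([0.01686672, 0.00957932, 0.01367244]), 'grasp_force': 0.0, 'finger_gap': 0.09406684911850083}
side {'fx': 486.2217447051767, 'fy': 486.2217447051767, 'cx': 316.08555428094706, 'cy': 236.65469414705228, 'R': array([[ 0.86060652, -0.50916843, -0.01019486],
       [-0.44408083, -0.74049397, -0.50444118],
       [ 0.2492963 ,  0.43865271, -0.86338587]]), 't': array([-0.63134816, -0.05143261,  0.93672279])}
top {'fx': 569.3849183654975, 'fy': 569.3849183654975, 'cx': 321.34534956452643, 'cy': 241.5810050080646, 'R': array([[-0.02047511, -0.99978973, -0.00112357],
       [-0.97717503,  0.02024962, -0.21146845],
       [ 0.21144674, -0.00323191, -0.97738418]]), 't': array([-0.4089463 ,  0.49906889,  0.80002791])}
wrist {'fx': 397.59301628727064, 'fy': 397.59301628727064, 'cx': 325.68524703621966, 'cy': 234.87682231783916, 'R': array([[ 0.42054474,  0.90726812, -0.00258393],
       [ 0.87309261, -0.40392577,  0.27304442],
       [ 0.24668078, -0.1170834 , -0.96199796]]), 't': array([-0.64733046, -0.02910549,  0.3928134 ])}
```

View pics/side0.png

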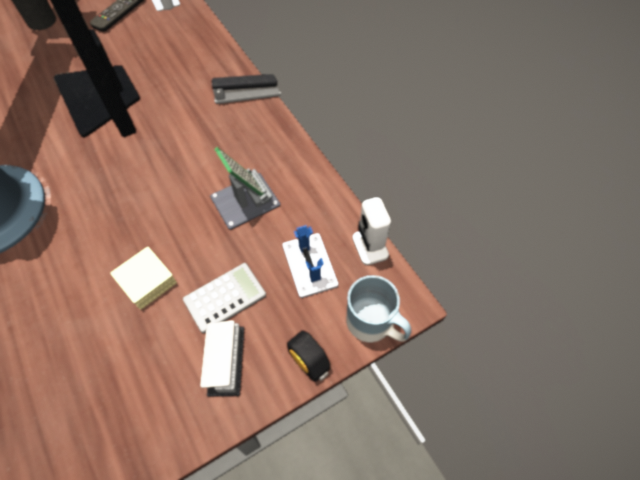

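View pics/top0.png

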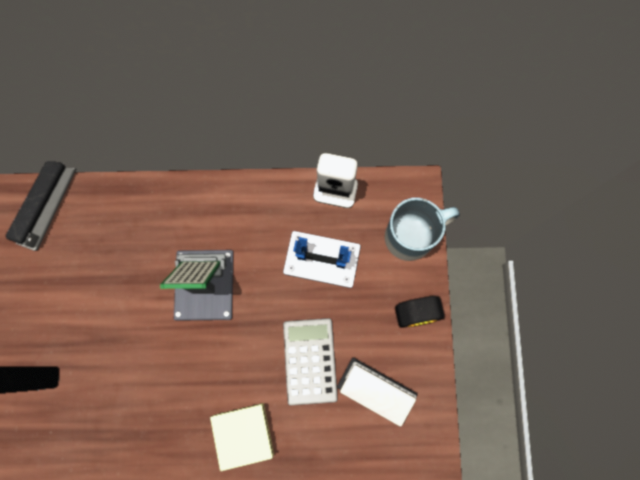

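The side view shows the stand (245,200), holder (310,262), camera (372,230), mug (375,308) and tape (308,355). The top view shows the stand base (204,285), plate top edge (185,285), holder (322,258), camera (337,180), mug (416,228) and tape (420,312). I'll zoom in on both next.

Run:
```python
import cv2,numpy as np
a=cv2.imread("pics/side0.png");b=cv2.imread("pics/top0.png")
f=lambda im,x,y,w,h:cv2.resize(im[y:y+h,x:x+w],(400,300),interpolation=cv2.INTER_CUBIC)
o=np.vstack([np.hstack([f(b,150,230,120,90),f(b,270,210,120,90)]),np.hstack([f(a,190,145,120,90),f(a,255,210,120,90)])])
cv2.imwrite("pics/z.png",o)
```

```text
(no output)
```

View pics/z.png

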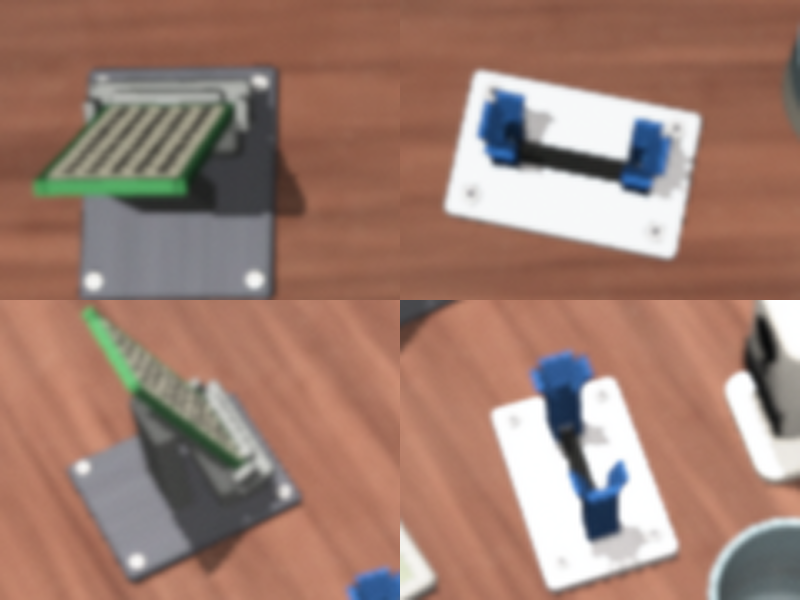

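```bash
cat > h.py <<'E'
import numpy as np,cv2
from workcell import r
from scipy.spatial.transform import Rotation as Ro
M={n:r.camera_model(n) for n in("side","top")}
def ray(m,p):
    c=-m["R"].T@m["t"]; d=m["R"].T@np.array([(p[0]-m["cx"])/m["fx"],(p[1]-m["cy"])/m["fy"],1]); return c,d
def onz(m,p,z):
    c,d=ray(m,p); return c+d*(z-c[2])/d[2]
def tri(ms,ps):
    A=np.zeros((3,3));b=np.zeros(3)
    for m,p in zip(ms,ps):
        c,d=ray(m,p);d=d/np.linalg.norm(d);P=np.eye(3)-np.outer(d,d);A+=P;b+=P@c
    return np.linalg.solve(A,b)
def px(m,X):
    c=m["R"]@X+m["t"];return np.array([m["fx"]*c[0]/c[2]+m["cx"],m["fy"]*c[1]/c[2]+m["cy"]])
E
python3 - <<'E'
from h import *
np.set_printoptions(precision=4,suppress=True)
t=lambda x,y,ox,oy:(ox+(x+.5)/3.3333-.5,oy+(y+.5)/3.3333-.5)
T,S=M["top"],M["side"]
def rep(n,P,ax):  # P corners
    print(n);print(np.array(P))
st=[onz(T,t(x,y,150,230),.008) for x,y in((90,70),(277,70),(272,297),(80,297))]
ss=[onz(S,t(x,y,190,145),.008) for x,y in((70,168),(133,280),(300,198))]
rep("stand top",st,0);rep("stand side",ss,0)
a=cv2.imread("pics/top0.png");b=cv2.imread("pics/side0.png")
for n,im,m,(x,y,w,h) in(("top",a,T,(275,225,95,70)),("side",b,S,(270,220,78,85))):
    c=im[y:y+h,x:x+w]; k=(c.min(2)>150).astype(np.uint8)
    k=max(cv2.findContours(k,cv2.RETR_EXTERNAL,cv2.CHAIN_APPROX_NONE)[0],key=cv2.contourArea)
    q=cv2.boxPoints(cv2.minAreaRect(cv2.convexHull(k)))+[x,y]
    q=cv2.approxPolyN(cv2.convexHull(k),4)[0]+[x,y] 
    P=[onz(m,p,.012) for p in q];rep("holder "+n,P,0)
    P=np.array(P);print("ctr",P.mean(0),"sides",[np.linalg.norm(P[i]-P[i-1]) for i in range(4)])
# plate top edge front/back corners
print("plate TL",tri([T,S],[t(36,187,150,230),t(87,12,190,145)]))
print("plate TR",tri([T,S],[t(186,188,150,230),t(136,88,190,145)]))
print("monitor end bottomish", onz(T,(57,378),.41),onz(T,(57,378),.0))
print("camera top", onz(T,(337,163),.12), "mug",onz(T,(416,225),.092),"tape",onz(T,(420,305),.064))
E
```

```text
3 workcell.py
  5 nudge.py
  8 total
stand top
[[ 0.4904 -0.1912  0.008 ]
 [ 0.4886 -0.2795  0.008 ]
 [ 0.382  -0.2786  0.008 ]
 [ 0.3838 -0.1901  0.008 ]]
stand side
[[ 0.3815 -0.1952  0.008 ]
 [ 0.3801 -0.2829  0.008 ]
 [ 0.4859 -0.2824  0.008 ]]
holder top
[[ 0.4943 -0.4799  0.012 ]
 [ 0.4251 -0.4651  0.012 ]
 [ 0.4508 -0.3571  0.012 ]
 [ 0.5191 -0.3733  0.012 ]]
ctr [ 0.4723 -0.4189  0.012 ] sides [np.float64(0.10942947141833494), np.float64(0.07075704381202458), np.float64(0.11100491527968329), np.float64(0.07023709892002804)]
holder side
[[ 0.4925 -0.4853  0.012 ]
 [ 0.4215 -0.4709  0.012 ]
 [ 0.4459 -0.3581  0.012 ]
 [ 0.5173 -0.3763  0.012 ]]
ctr [ 0.4693 -0.4227  0.012 ] sides [np.float64(0.11170132935311786), np.float64(0.07242912117896065), np.float64(0.11541426691785278), np.float64(0.0736397851794171)]
plate TL [ 0.416  -0.203   0.1327]
plate TR [ 0.4147 -0.2639  0.1365]
monitor end bottomish [ 0.304  -0.2001  0.41  ] [ 0.2988 -0.0143  0.    ]
camera top [ 0.5898 -0.4435  0.12  ] mug [ 0.5037 -0.5555  0.092 ] tape [ 0.3916 -0.5596  0.064 ]
```

```bash
cat >> h.py <<'E'
def tool(tilt,yaw):
    t=np.radians(tilt);z=np.array([np.sin(t),0,-np.cos(t)]);y=np.array([0,1.,0])
    return Ro.from_euler('z',yaw,degrees=True)*Ro.from_matrix(np.c_[np.cross(y,z),y,z])
def row(P,R):
    s=r.read_state();Rc=Ro.from_rotvec(s["orientation"])
    return np.r_[Rc.inv().apply(P-s["ee_pos"]),(Rc.inv()*R).as_rotvec()].round(4).tolist()
E
python3 - <<'E'
from h import *
a=np.array([-.4226,0,.9063]);B=np.array([.4645,-.236,.03])
print(row([.273,.589,.5],tool(0,-25)));print(row([.5,.2,.5],tool(0,-10)))
print(row([.46,-.1,.5],tool(15,0)))
for L in(.25,.2,.098):print(B+L*a,row(B+L*a,tool(25,0)))
E
python3 nudge.py '{"deltas": [[0, 0, -0.15, 0, 0, 0], [0, 0, -0.15, 0, 0, 0], [0, 0, -0.3, 0, 0, 0], [0, 0, -0.3, 0, 0, 0], [0, 0, -0.3, 0, 0, 0], [0, 0, -0.3, 0, 0, 0], [0, 0, -0.3, 0, 0, 0], [0, 0, -0.3, 0, 0, 0]]}' 0.094
python3 - <<'E'
from h import *
s=r.read_state();print(s["joints"].round(2))
print(row([.5,.2,.5],tool(0,-10)),row([.47,-.08,.48],tool(10,0)))
E
```

```text
time_s: 0.9
ee_pos: [0.2733, 0.59, 0.4988]
orientation: [0.676, 3.067, 0.003]
contact_force: [-0.3, -0.1, -0.1]
finger_gap: 0.094
grasp_force: 0.0
[ 0.96  0.18  1.1  -0.    1.86 -0.17]
[-0.3696, -0.2586, -0.0016, 0.0021, 0.0007, -0.2592] [-0.46, -0.5254, 0.0179, -0.0358, -0.1709, -0.4328]
```

The rows are not in the units I measure in: turns go in shares of 2 rad. I convert before sending: -0.43 rad is -0.215.

```bash
python3 nudge.py '{"deltas": [[-0.37, -0.26, 0, 0, 0, -0.13], [-0.37, -0.26, 0, 0, 0, -0.13], [-0.37, -0.26, 0, 0, 0, -0.13], [-0.37, -0.26, 0, 0, 0, -0.13], [-0.37, -0.26, 0, 0, 0, -0.13], [-0.37, -0.26, 0, 0, 0, -0.13], [-0.37, -0.26, 0, 0, 0, -0.13], [-0.37, -0.26, 0, 0, 0, -0.13], [-0.37, -0.26, 0, 0, 0, -0.13], [-0.46, -0.525, 0.018, -0.018, -0.085, -0.215], [-0.46, -0.525, 0.018, -0.018, -0.085, -0.215], [-0.46, -0.525, 0.018, -0.018, -0.085, -0.215]]}'
python3 - <<'E'
from h import *
a=np.array([-.4226,0,.9063]);B=np.array([.4645,-.236,.03])
s=r.read_state();print(s["joints"].round(2))
print(row([.46,-.15,.46],tool(10,0)),row(B+.25*a,tool(25,0)))
E
```

```text
time_s: 2.1
ee_pos: [0.4816, 0.0507, 0.485]
orientation: [0.001, 2.972, -0.002]
contact_force: [0.9, 0.5, -0.4]
finger_gap: 0.0939
grasp_force: 0.0
[-0.14 -0.35  1.63  0.02  1.69 -1.71]
[0.0254, -0.2007, 0.0213, -0.0011, -0.0053, -0.0006] [0.1593, -0.2866, 0.2048, -0.0012, -0.2671, -0.0004]
```

In the tool's units: -0.267 rad is -0.1335.

```bash
python3 nudge.py '{"deltas": [[0.025, -0.2, 0.02, 0, 0, 0], [0.025, -0.2, 0.02, 0, 0, 0], [0.025, -0.2, 0.02, 0, 0, 0], [0.025, -0.2, 0.02, 0, 0, 0], [0.16, -0.287, 0.205, 0, -0.1335, 0], [0.16, -0.287, 0.205, 0, -0.1335, 0], [0.16, -0.287, 0.205, 0, -0.1335, 0], [0.16, -0.287, 0.205, 0, -0.1335, 0], [0.16, -0.287, 0.205, 0, -0.1335, 0], [0.16, -0.287, 0.205, 0, -0.1335, 0], [0.16, -0.287, 0.205, 0, -0.1335, 0]]}'
python3 - <<'E'
from h import *
s=r.read_state();print(s["joints"].round(2))
m=r.camera_model("wrist");w=r.get_image("wrist")
import pickle;pickle.dump(m,open("w1.pkl","wb"))
cv2.imwrite("pics/w1.png",w)
for X in((.4138,-.206,.1388),(.4138,-.266,.1388),(.4645,-.206,.03),(.4645,-.266,.03)):print(px(m,np.array(X)).round(1))
E
```

```text
time_s: 3.2
ee_pos: [0.3603, -0.2337, 0.2579]
orientation: [0.005, 2.704, 0.001]
contact_force: [0.1, 0.5, 0.1]
finger_gap: 0.0938
grasp_force: 0.0
[-1.12 -0.64  2.26  0.4   1.34 -2.74]
[361.6 220. ]
[288.6 220.2]
[352.3 194.2]
[298.4 194.4]
```

View pics/w1.png

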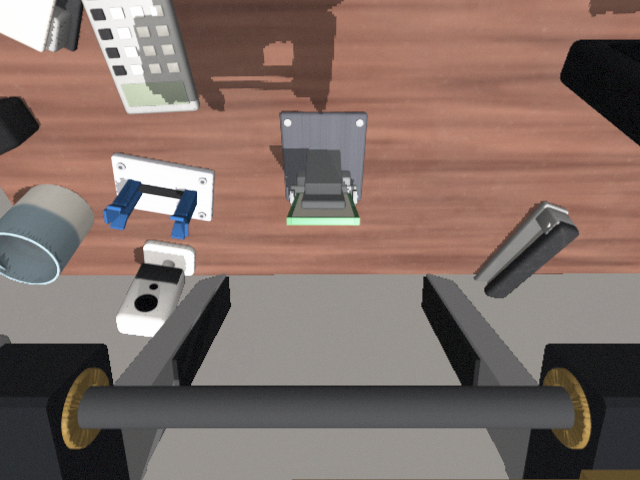

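Wrist view: the plate's green top edge spans columns 288–360 at row 221. I predicted 288.6–361.6 at row 220, so the plate pose is confirmed to about 1 mm. Joint 6 is at its limit, so I'll turn the gripper half a turn, which gives the same grasp.

In the tool's units: 1.57 rad is 0.785.

```bash
python3 nudge.py '{"deltas": [[-0.03, 0, -0.02, 0, 0, 0.075], [-0.03, 0, -0.02, 0, 0, 0.15], [-0.03, 0, -0.02, 0, 0, 0.25], [-0.03, 0, -0.02, 0, 0, 0.35], [-0.03, 0, -0.02, 0, 0, 0.785], [-0.03, 0, -0.02, 0, 0, 0.785], [-0.03, 0, -0.02, 0, 0, 0.785], [-0.03, 0, -0.02, 0, 0, 0.785], [-0.03, 0, -0.02, 0, 0, 0.785], [-0.03, 0, -0.02, 0, 0, 0.785], [-0.03, 0, -0.02, 0, 0, 0.785], [-0.03, 0, -0.02, 0, 0, 0.785]]}'
python3 - <<'E'
from h import *
s=r.read_state();print(s["joints"].round(2))
E
```

```text
time_s: 4.45
ee_pos: [0.3806, -0.2341, 0.2926]
orientation: [1.974, 1.977, 0.438]
contact_force: [0.2, 0.6, 0.4]
finger_gap: 0.0939
grasp_force: 0.0
[-1.06 -0.61  2.18  0.39  1.36 -1.11]
```

In the tool's units: 1.57 rad is 0.785.

```bash
python3 nudge.py '{"deltas": [[0, 0, 0, 0, 0, 0.785], [0, 0, 0, 0, 0, 0.785], [0, 0, 0, 0, 0, 0.785], [0, 0, 0, 0, 0, 0.785], [0, 0, 0, 0, 0, 0.785], [0, 0, 0, 0, 0, 0.785], [0, 0, 0, 0, 0, 0.785], [0, 0, 0, 0, 0, 0.785], [0, 0, 0, 0, 0, 0.785], [0, 0, 0, 0, 0, 0.785], [0, 0, 0, 0, 0, 0.785], [0, 0, 0, 0, 0, 0.785]]}'
cat >> h.py <<'E'
F=Ro.from_euler('z',180,degrees=True)
E
python3 - <<'E'
from h import *
s=r.read_state();print(s["joints"].round(2))
a=np.array([-.4226,0,.9063]);B=np.array([.4645,-.2365,.03])
for L in(.2,.098):print(row(B+L*a,tool(25,0)*F))
m=r.camera_model("wrist");print("cam",-m["R"].T@m["t"])
w=r.get_image("wrist");cv2.imwrite("pics/w2.png",w)
a=np.array([-.4226,0,.9063])
for u in(-.03,.03):
  for L in (.12,.0):
    print(px(m,B+L*a+[0,u,0]+.003*np.array([.906,0,.4226])).round(1))
E
```

```text
time_s: 5.65
ee_pos: [0.38, -0.2342, 0.2917]
orientation: [3.062, 0.004, 0.684]
contact_force: [-0.4, 0.5, 0.2]
finger_gap: 0.0941
grasp_force: 0.0
[-1.07 -0.61  2.18  0.39  1.36  0.46]
[-0.0343, 0.0019, 0.0728, 0.0036, -0.0035, 0.0032]
[-0.0347, 0.0015, 0.1748, 0.0036, -0.0035, 0.0032]
cam [ 0.37266638 -0.23487257  0.49516205]
[358.8 250.6]
[350.3 219.5]
[292.1 250.5]
[299.8 219.4]
```

View pics/w2.png

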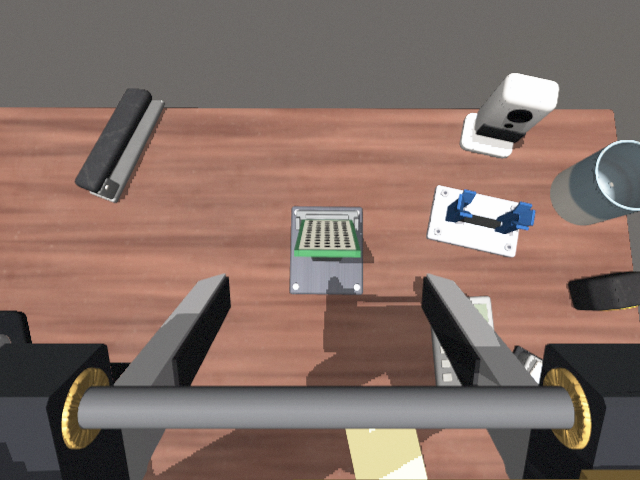

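Flipped wrist view: the plate face spans columns 294–360 with its top edge at about row 250, within about 1 mm of the prediction. I'll descend along the plate.

In the tool's units: 0.0036 rad is 0.0018.

```bash
python3 nudge.py '{"deltas": [[-0.034, 0.002, 0.03, 0.0018, -0.0018, 0.0015], [-0.034, 0.002, 0.073, 0.0018, -0.0018, 0.0015], [-0.034, 0.002, 0.073, 0.0018, -0.0018, 0.0015], [-0.0345, 0.002, 0.1, 0.0018, -0.0018, 0.0015], [-0.0345, 0.002, 0.13, 0.0018, -0.0018, 0.0015], [-0.0345, 0.002, 0.155, 0.0018, -0.0018, 0.0015], [-0.0345, 0.002, 0.175, 0.0018, -0.0018, 0.0015], [-0.0345, 0.002, 0.175, 0.0018, -0.0018, 0.0015], [-0.0345, 0.002, 0.175, 0.0018, -0.0018, 0.0015]]}'
python3 - <<'E'
from h import *
s=r.read_state();print(s["joints"].round(2))
a=np.array([-.4226,0,.9063]);B=np.array([.4645,-.237,.03])
print(row(B+.098*a,tool(25,0)*F))
m=r.camera_model("wrist");w=r.get_image("wrist");cv2.imwrite("pics/w3.png",w)
S=r.get_image("side")[140:230,190:310];T=r.get_image("top")[230:320,140:260]
cv2.imwrite("pics/c3.png",np.hstack([cv2.resize(S,(400,300)),cv2.resize(T,(400,300))]))
cv2.imwrite("pics/c3.png",np.vstack([cv2.imread("pics/c3.png"),np.hstack([cv2.resize(w[120:420,120:520],(400,300)),np.zeros((300,400,3),np.uint8)])]))
E
```

```text
time_s: 6.6
ee_pos: [0.4231, -0.2375, 0.1191]
orientation: [-3.067, 0.003, -0.68]
contact_force: [-0.3, -0.3, -0.3]
finger_gap: 0.094
grasp_force: 0.0
[-0.96 -0.3   2.3   0.45  0.94  0.38]
[-0.0001, -0.0005, 0.0003, -0.0002, -0.0001, -0.0019]
```

View pics/c3.png

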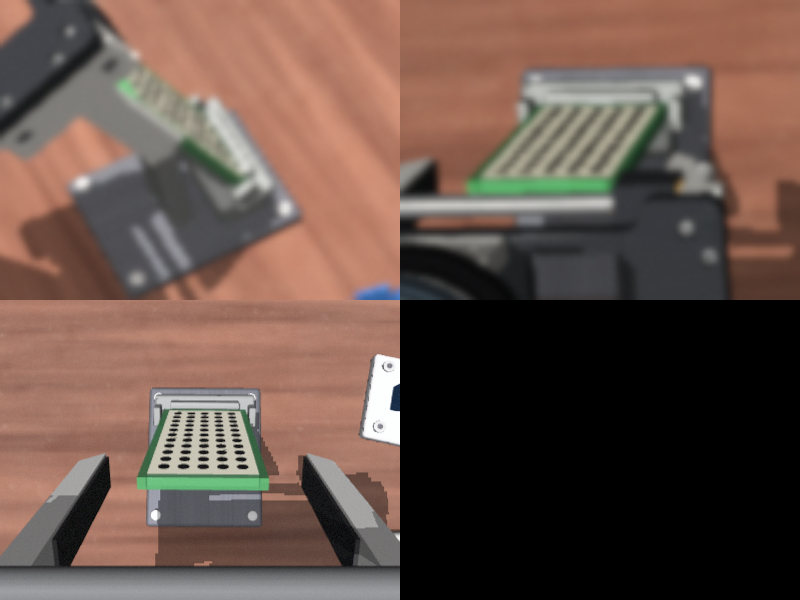

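Run:
```python
from h import *
m=r.camera_model("wrist");w=cv2.imread("pics/w3.png")
g=(w[:,:,1].astype(int)-w[:,:,2]>50).astype(np.uint8);ys,xs=np.nonzero(g[200:340,200:450]);xs+=200;ys+=200
b=ys>294;print("green cols",xs.min(),xs.max(),"bottom",ys.max(), [ (xs[ys==y].min(),xs[ys==y].max(),y) for y in range(290,ys.max()+1,3)])
a=np.array([-.4226,0,.9063]);n=np.array([.9063,0,.4226])
for y in(-.237,-.236):
  B=np.array([.4645,y,.03])
  print([px(m,B+.12*a+[0,u,0]+k*n).round(1) for u in(.03,-.03) for k in(-.003,.003)])
```

```text
Traceback (most recent call last):
ValueError: zero-size array to reduction operation minimum which has no identity
```

Run:
```python
from h import *
m=r.camera_model("wrist");w=cv2.imread("pics/w3.png").astype(int)
g=(w[:,:,1]-w[:,:,2]>50);g=g[200:340,200:450]
ys,xs=np.nonzero(g);xs+=200;ys+=200
print(xs.min(),xs.max(),ys.min(),ys.max(),[(y,(ys==y).sum()) for y in range(285,315)])
a=np.array([-.4226,0,.9063]);n=np.array([.9063,0,.4226])
for y in(-.237,-.236):
  B=np.array([.4645,y,.03])
  print([px(m,B+.12*a+[0,u,0]+k*n).round(1) for u in(.03,-.03) for k in(-.003,.003)])
```

```text
257 388 297 309 [(285, np.int64(0)), (286, np.int64(0)), (287, np.int64(0)), (288, np.int64(0)), (289, np.int64(0)), (290, np.int64(0)), (291, np.int64(0)), (292, np.int64(0)), (293, np.int64(0)), (294, np.int64(0)), (295, np.int64(0)), (296, np.int64(0)), (297, np.int64(109)), (298, np.int64(132)), (299, np.int64(132)), (300, np.int64(132)), (301, np.int64(132)), (302, np.int64(132)), (303, np.int64(132)), (304, np.int64(132)), (305, np.int64(132)), (306, np.int64(132)), (307, np.int64(131)), (308, np.int64(130)), (309, np.int64(101)), (310, np.int64(0)), (311, np.int64(0)), (312, np.int64(0)), (313, np.int64(0)), (314, np.int64(0))]
[array([254.5, 310.2]), array([253.8, 298.2]), array([385.5, 309.8]), array([386. , 297.7])]
[array([252.3, 310.2]), array([251.6, 298.2]), array([383.3, 309.8]), array([383.8, 297.7])]
```

```bash
python3 nudge.py '{"deltas": [[0, -0.001, 0, 0, 0, 0], [0, -0.001, 0, 0, 0, 0], [0, -0.001, 0, 0, 0, 0], [0, -0.001, 0, 0, 0, 0], [0, -0.001, 0, 0, 0, 0], [0, -0.001, 0, 0, 0, 0], [0, -0.001, 0, 0, 0, 0], [0, -0.001, 0, 0, 0, 0], [0, -0.001, 0, 0, 0, 0], [0, -0.001, 0, 0, 0, 0]]}' 0.05 20
```

```text
time_s: 7.75
ee_pos: [0.4224, -0.2359, 0.1173]
orientation: [-3.066, 0.006, -0.678]
contact_force: [-1.0, -0.3, 1.0]
finger_gap: 0.0597
grasp_force: 20.0
```

```bash
python3 nudge.py '{"deltas": [[0, 0, -0.01, 0, 0, 0], [0, 0, -0.03, 0, 0, 0], [0, 0, -0.05, 0, 0, 0], [0, 0, -0.07, 0, 0, 0], [0, 0, -0.1, 0, 0, 0], [0, 0, -0.13, 0, 0, 0], [0, 0, -0.13, 0, 0, 0], [0, 0, -0.13, 0, 0, 0]]}'
python3 - <<'E'
from h import *
s=r.read_state();print(s["joints"].round(2))
# groove/holder check from wrist view w2 not needed; compute moves
H=np.array([.4715,-.4195,0]);R=tool(0,-13.1)*F
print(row(H+[0,0,.23],R))
m=r.camera_model("wrist");w=r.get_image("wrist");cv2.imwrite("pics/w4.png",w)
w=w.astype(int);g=(w[:,:,1]-w[:,:,2]>50)[200:340,200:450];ys,xs=np.nonzero(g);print(xs.min()+200,xs.max()+200,ys.min()+200,ys.max()+200)
E
```

```text
time_s: 8.55
ee_pos: [0.3673, -0.236, 0.2348]
orientation: [-3.067, 0.007, -0.678]
contact_force: [-0.8, 0.1, -2.8]
finger_gap: 0.0597
grasp_force: 20.0
[-1.1  -0.6   2.27  0.4   1.28  0.4 ]
[0.0933, 0.1831, 0.0482, -0.0508, -0.4329, 0.2205]
260 392 295 308
```

In the tool's units: -0.433 rad is -0.2165.

```bash
python3 nudge.py '{"deltas": [[0, 0, 0, -0.0025, -0.05, 0.015], [0.02, 0.03, 0, -0.01, -0.1, 0.05], [0.04, 0.07, 0.01, -0.015, -0.15, 0.075], [0.06, 0.11, 0.03, -0.025, -0.2, 0.1], [0.08, 0.15, 0.04, -0.025, -0.2165, 0.11], [0.0933, 0.1831, 0.0482, -0.0254, -0.2165, 0.1103], [0.0933, 0.1831, 0.0482, -0.0254, -0.2165, 0.1103], [0.0933, 0.1831, 0.0482, -0.0254, -0.2165, 0.1103], [0.0933, 0.1831, 0.0482, -0.0254, -0.2165, 0.1103]]}'
python3 - <<'E'
from h import *
s=r.read_state();print(s["joints"].round(2))
R=tool(0,-13.1)*F;print(row(np.array([.4715,-.4195,.23]),R))
T=r.get_image("top");S=r.get_image("side");w=r.get_image("wrist")
import pickle;pickle.dump(r.camera_model("wrist"),open("w5.pkl","wb"))
cv2.imwrite("pics/w5r.png",w)
f=lambda im,x,y,W,h:cv2.resize(im[y:y+h,x:x+W],(400,300),interpolation=cv2.INTER_CUBIC)
cv2.imwrite("pics/c5.png",np.vstack([np.hstack([f(S,250,180,120,90),f(S,230,140,200,150)]),np.hstack([w[80:380,120:520],f(T,270,180,120,90)])]))
E
```

```text
time_s: 9.5
ee_pos: [0.4715, -0.4179, 0.2289]
orientation: [-3.119, 0.356, 0.002]
contact_force: [-0.6, 0.1, -1.5]
finger_gap: 0.0597
grasp_force: 20.0
[-0.91  0.18  1.58  0.    1.39  0.89]
[0.0004, 0.0015, -0.0011, -0.0024, 0.0018, 0.0014]
```

View pics/c5.png

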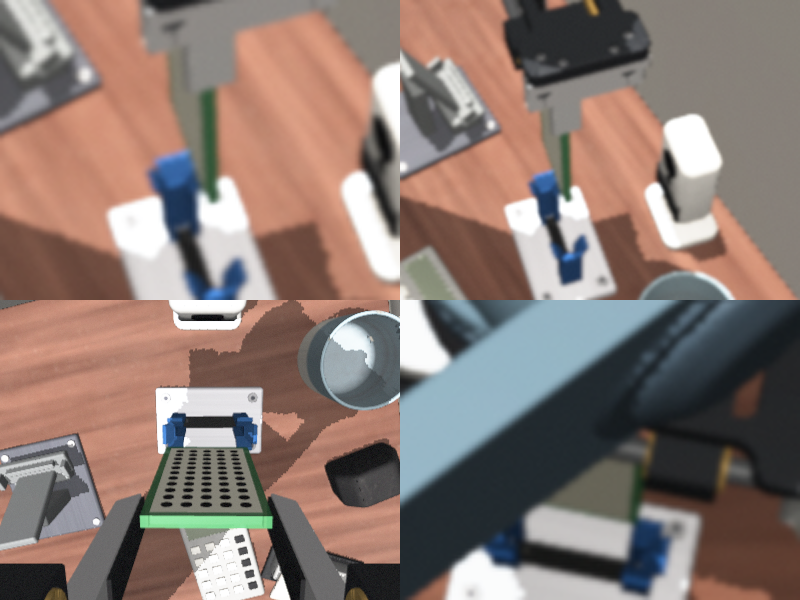

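The wrist view shows the plate upright in the grip. Its bottom corners are at about (288,228) and (372,228), the blue guides at about 283–378, and the base's back corners at (278,168) and (382,168). I'll measure the holder from this closer view.

Run:
```python
from h import *
import pickle
np.set_printoptions(precision=4,suppress=True)
m=pickle.load(open("w5.pkl","rb"));w=cv2.imread("pics/w5r.png");wi=w.astype(int)
print("cam",-m["R"].T@m["t"])
yaw=np.radians(-13.1);ex=np.array([np.cos(yaw),np.sin(yaw),0]);ey=np.array([-np.sin(yaw),np.cos(yaw),0])
H=np.array([.4715,-.4195,0]);loc=lambda P:np.array([(P-H)@ex,(P-H)@ey])*1000
wh=((wi.min(2)>150)).astype(np.uint8)[160:240,260:400]
k=max(cv2.findContours(wh,cv2.RETR_EXTERNAL,cv2.CHAIN_APPROX_NONE)[0],key=cv2.contourArea)
h=cv2.convexHull(k).reshape(-1,2)+[260,160]
q=cv2.approxPolyN(cv2.convexHull(k),4)[0]+[260,160]
print("white quad",q.tolist());[print(loc(onz(m,p,.012))) for p in q]
bl=((wi[:,:,0]-wi[:,:,2]>60)&(wi[:,:,0]>90)).astype(np.uint8)[180:250,270:390]
for c in cv2.findContours(bl,cv2.RETR_EXTERNAL,cv2.CHAIN_APPROX_NONE)[0]:
    if cv2.contourArea(c)>30:
        x,y,W,hh=cv2.boundingRect(c);x+=270;y+=180;print("blue",x,y,W,hh,"top z.071 corners",loc(onz(m,(x-.5,y-.5),.071)),loc(onz(m,(x+W-.5,y+hh-.5),.071)))
s=r.read_state();Rc=Ro.from_rotvec(s["orientation"]);z=Rc.as_matrix()[:,2]
b=s["ee_pos"]+.098*z;print("plate bottom",b,loc(b),"tool y",Rc.as_matrix()[:,1])
xh=Rc.as_matrix()[:,0];yh=Rc.as_matrix()[:,1]
print("pred bottom px",[px(m,b+u*yh+k*xh) for u in(-.03,.03) for k in (.003,-.003)],"top",[px(m,b-.12*z+u*yh+k*xh) for u in(-.03,.03) for k in(-.003,.003)])
g=(wi[:,:,1]-wi[:,:,2]>50)[200:340,220:450];ys,xs=np.nonzero(g);print("green top",xs.min()+220,xs.max()+220,ys.min()+200,ys.max()+200)
```

```text
cam [ 0.5492 -0.4381  0.4179]
white quad [[384, 168], [380, 232], [277, 233], [275, 168]]
[ 34.9827 -59.7205]
[-32.2768 -58.2447]
[-33.4678  50.882 ]
[34.8839 50.6821]
blue 356 204 21 26 top z.071 corners [ 10.2469 -27.1056] [-13.6252 -46.5939]
blue 282 198 21 29 top z.071 corners [15.5798 38.382 ] [-10.88    20.2289]
blue 357 197 15 6 top z.071 corners [ 16.5314 -27.8536] [ 11.1606 -41.2712]
plate bottom [ 0.4717 -0.4184  0.1326] [-0.0986  1.0906] tool y [-0.2255 -0.9742 -0.0004]
pred bottom px [array([282.9757, 229.593 ]), array([283.2139, 237.3454]), array([363.719 , 229.5576]), array([363.5106, 237.3091])] top [array([256.4401, 310.8444]), array([255.8049, 298.7928]), array([387.7446, 310.768 ]), array([388.3078, 298.7185])]
green top 260 392 200 308
```

In the tool's units: -0.0024 rad is -0.0012.

```bash
python3 nudge.py '{"deltas": [[0.0004, 0.0018, 0.01, -0.0012, 0.0009, 0.0007], [0.0004, 0.0018, 0.03, -0.0012, 0.0009, 0.0007], [0.0004, 0.0018, 0.045, -0.0012, 0.0009, 0.0007], [0.0004, 0.0018, 0.045, -0.0012, 0.0009, 0.0007], [0.0004, 0.0018, 0.045, -0.0012, 0.0009, 0.0007]]}'
python3 - <<'E'
from h import *
s=r.read_state();print(s["contact_force"])
R=tool(0,-13.1)*F;print(row(np.array([.4715,-.4195,.183]),R))
S=r.get_image("side");w=r.get_image("wrist")
import pickle;pickle.dump((r.camera_model("wrist"),s),open("w6.pkl","wb"))
cv2.imwrite("pics/w6r.png",w);cv2.imwrite("pics/s6r.png",S)
f=lambda im,x,y,W,h,o:cv2.resize(im[y:y+h,x:x+W],o,interpolation=cv2.INTER_CUBIC)
cv2.imwrite("pics/c6.png",np.vstack([f(w,250,150,160,60,(800,300)),np.hstack([f(S,270,200,80,60,(400,300)),f(w,240,150,180,135,(400,300))])]))
E
```

```text
time_s: 10.15
ee_pos: [0.4717, -0.421, 0.185]
orientation: [3.119, -0.359, 0.002]
contact_force: [0.1, 0.5, -0.7]
finger_gap: 0.0597
grasp_force: 20.0
[ 0.11030335  0.50727445 -0.66400781]
[-0.0005, -0.0014, 0.002, 0.0014, -0.0013, -0.0008]
```

View pics/c6.png

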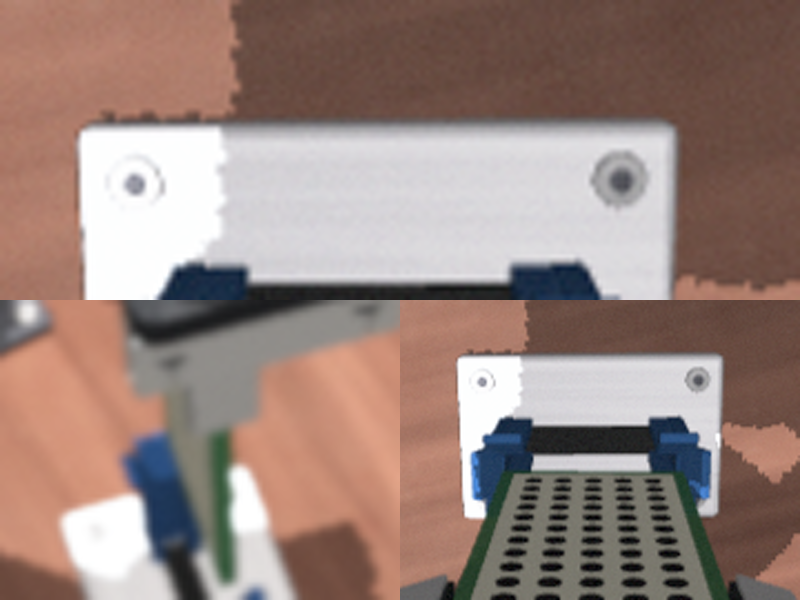

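The side crop puts the plate's near bottom corner at about (315,256), over the near guide's flare tips at (307.5,261) and (322.5,258.6). In the wrist crop the plate's midline is about 1 mm to the right of the guides' midline. Next I'll check x numerically.

Run:
```python
from h import *
import pickle
np.set_printoptions(precision=1,suppress=True)
S=M["side"];yaw=-13.1
H=np.array([.4715,-.4195,0]);A=Ro.from_euler('z',yaw,degrees=True)
P=lambda x,y,z:px(S,H+A.apply([x,y,z]))
print("near flare tips",P(-.0145,-.0425,.071),P(.0145,-.0425,.071),P(-.011,-.0375,.071),P(.011,-.0375,.071))
print("far flare",P(-.0145,.0425,.071),P(.0145,.0425,.071))
m,s=pickle.load(open("w6.pkl","rb"));z=Ro.from_rotvec(s["orientation"]).as_matrix();b=s["ee_pos"]+.098*z[:,2]
print("plate bottom near corners",[px(S,b+.03*z[:,1]+k*z[:,0]) for k in(.003,-.003)],A.inv().apply(b-H)*1000)
a=cv2.imread("pics/side0.png").astype(int);g=cv2.imread("pics/s6r.png").astype(int)
bl=((a[:,:,0]-a[:,:,2]>50)).astype(np.uint8)[220:290,285:335]
for c in cv2.findContours(bl,cv2.RETR_EXTERNAL,cv2.CHAIN_APPROX_NONE)[0]:
    if cv2.contourArea(c)>15:
        c=c.reshape(-1,2)+[285,220];print("blue L,R,T",c[c[:,0].argmin()],c[c[:,0].argmax()],c[c[:,1].argmin()])
gr=((g[:,:,1]-g[:,:,2]>15)&(g[:,:,1]-g[:,:,0]>10))[220:275,295:335];ys,xs=np.nonzero(gr)
for y in sorted(set(ys))[::4]+[ys.max()-1,ys.max()]:print(y+220,xs[ys==y].min()+295,xs[ys==y].max()+295)
print([px(S,b-l*z[:,2]+.03*z[:,1]+k*z[:,0]) for l in(.02,.03) for k in(.003,-.003)])
```

```text
near flare tips [307.6 269.3] [324.6 264.4] [308.7 266.1] [321.7 262.4]
far flare [293.  226.6] [309.3 222.2]
plate bottom near corners [array([316.1, 255.9]), array([312.6, 256.9])] [ 0.6 -1.6 87. ]
blue L,R,T [306 261] [323 263] [320 258]
blue L,R,T [295 231] [311 233] [303 226]
226 314 314
230 312 314
234 313 315
238 313 315
242 313 315
246 313 316
250 313 316
254 314 316
254 314 316
255 314 316
[array([316. , 249.9]), array([312.3, 250.9]), array([315.9, 246.8]), array([312.2, 247.9])]
```

The rows are not in the units I measure in: turns go in shares of 2 rad. I convert before sending: 0.0014 rad is 0.0007.

```bash
python3 nudge.py '{"deltas": [[-0.0005, -0.0012, 0, 0.0007, -0.0007, -0.0004], [-0.0005, -0.0012, 0.004, 0.0007, -0.0007, -0.0004], [-0.0005, -0.0012, 0.008, 0.0007, -0.0007, -0.0004], [-0.0005, -0.0012, 0.013, 0.0007, -0.0007, -0.0004], [-0.0005, -0.0012, 0.018, 0.0007, -0.0007, -0.0004], [-0.0005, -0.0012, 0.022, 0.0007, -0.0007, -0.0004], [-0.0005, -0.0012, 0.022, 0.0007, -0.0007, -0.0004], [-0.0005, -0.0012, 0.022, 0.0007, -0.0007, -0.0004], [-0.0005, -0.0012, 0.022, 0.0007, -0.0007, -0.0004]]}'
python3 - <<'E'
from h import *
R=tool(0,-13.1)*F
print(r.read_state()["ft_torque"],row(np.array([.4715,-.4195,.112]),R))
E
```

```text
time_s: 11.15
ee_pos: [0.4718, -0.4202, 0.1636]
orientation: [3.12, -0.358, 0.001]
contact_force: [-0.0, -0.8, -0.9]
finger_gap: 0.0594
grasp_force: 20.0
[ 0.00792806  0.1615133  -0.01736081] [-0.0005, -0.0006, 0.0516, 0.0007, -0.0009, -0.0]
```

```bash
python3 nudge.py '{"deltas": [[0, 0, 0.003, 0, 0, 0], [0, 0, 0.006, 0, 0, 0], [0, 0, 0.008, 0, 0, 0], [0, 0, 0.008, 0, 0, 0]]}'; python3 nudge.py '{"deltas": [[0, 0, 0.004, 0, 0, 0], [0, 0, 0.008, 0, 0, 0], [0, 0, 0.008, 0, 0, 0], [0, 0, 0.008, 0, 0, 0]]}'
python3 - <<'E'
from h import *
R=tool(0,-13.1)*F
print(r.read_state()["ft_torque"],row(np.array([.4715,-.4195,.112]),R))
E
```

```text
time_s: 11.55
ee_pos: [0.4713, -0.4197, 0.1547]
orientation: [-3.121, 0.358, 0.001]
contact_force: [-1.1, 0.2, -1.6]
finger_gap: 0.06
grasp_force: 20.0
time_s: 11.95
ee_pos: [0.4715, -0.4198, 0.1469]
orientation: [-3.121, 0.358, -0.0]
contact_force: [0.3, 0.0, -1.9]
finger_gap: 0.0595
grasp_force: 20.0
[0.13231236 0.26303217 0.02771508] [-0.0001, -0.0003, 0.0349, -0.0001, -0.0, -0.0]
```

```bash
python3 nudge.py '{"deltas": [[0, 0, 0.004, 0, 0, 0], [0, 0, 0.008, 0, 0, 0], [0, 0, 0.012, 0, 0, 0], [0, 0, 0.012, 0, 0, 0]]}'; python3 nudge.py '{"deltas": [[0, 0, 0.004, 0, 0, 0], [0, 0, 0.008, 0, 0, 0], [0, 0, 0.012, 0, 0, 0], [0, 0, 0.014, 0, 0, 0], [0, 0, 0.014, 0, 0, 0]]}'
python3 - <<'E'
from h import *
R=tool(0,-13.1)*F
print(r.read_state()["ft_torque"],row(np.array([.4715,-.4195,.112]),R))
E
```

```text
time_s: 12.35
ee_pos: [0.4713, -0.4196, 0.1342]
orientation: [-3.12, 0.358, 0.001]
contact_force: [-0.0, 1.3, -1.8]
finger_gap: 0.0597
grasp_force: 20.0
time_s: 12.85
ee_pos: [0.4715, -0.4198, 0.1207]
orientation: [-3.121, 0.358, 0.0]
contact_force: [-0.8, 0.4, -1.3]
finger_gap: 0.0593
grasp_force: 20.0
[0.05768278 0.31605522 0.04962868] [-0.0, -0.0003, 0.0087, -0.0002, 0.0002, -0.0]
```

Roughly 9 mm is left, so I'll take fine steps and watch the force.

```bash
python3 nudge.py '{"deltas": [[0, 0, 0.003, 0, 0, 0], [0, 0, 0.006, 0, 0, 0], [0, 0, 0.006, 0, 0, 0]]}'; for i in 1; do python3 nudge.py '{"deltas": [[0, 0, 0.001, 0, 0, 0], [0, 0, 0.001, 0, 0, 0]]}'; done;  python3 nudge.py '{"deltas": [[0, 0, 0.001, 0, 0, 0], [0, 0, 0.001, 0, 0, 0]]}'
```

```text
time_s: 13.15
ee_pos: [0.4715, -0.4198, 0.1147]
orientation: [-3.121, 0.358, 0.0]
contact_force: [-1.4, 1.3, -1.5]
finger_gap: 0.0599
grasp_force: 20.0
time_s: 13.35
ee_pos: [0.4716, -0.42, 0.1142]
orientation: [3.121, -0.358, 0.001]
contact_force: [-0.6, 0.5, -1.7]
finger_gap: 0.0594
grasp_force: 20.0
time_s: 13.55
ee_pos: [0.4716, -0.42, 0.1133]
orientation: [3.121, -0.358, 0.001]
contact_force: [-2.3, -0.8, -1.5]
finger_gap: 0.06
grasp_force: 20.0
```

```bash
python3 nudge.py '{"deltas": [[0, 0, 0.001, 0, 0, 0], [0, 0, 0.001, 0, 0, 0]]}';python3 nudge.py '{"deltas": [[0, 0, 0.0007, 0, 0, 0], [0, 0, 0.0007, 0, 0, 0]]}'|grep -E 'pos|cont'; python3 nudge.py '{"deltas": [[0, 0, 0.0007, 0, 0, 0], [0, 0, 0.0007, 0, 0, 0]]}'|grep -E 'pos|cont'
```

```text
time_s: 13.75
ee_pos: [0.4716, -0.42, 0.1122]
orientation: [3.121, -0.358, 0.001]
contact_force: [-1.1, 0.2, -1.9]
finger_gap: 0.0597
grasp_force: 20.0
ee_pos: [0.4716, -0.42, 0.1115]
contact_force: [-1.0, 0.4, -1.2]
ee_pos: [0.4717, -0.4201, 0.1113]
contact_force: [-2.1, 0.8, 2.5]
```

```bash
python3 nudge.py '{"deltas": [[0, 0, 0.0004, 0, 0, 0], [0, 0, 0.0004, 0, 0, 0]]}'|grep -E 'pos|cont'
python3 - <<'E'
from h import *
S=r.get_image("side");w=r.get_image("wrist");T=r.get_image("top")
f=lambda im,x,y,W,h,o:cv2.resize(im[y:y+h,x:x+W],o,interpolation=cv2.INTER_CUBIC)
cv2.imwrite("pics/c7.png",np.vstack([np.hstack([f(S,250,180,160,120,(400,300)),f(w,220,130,200,150,(400,300))]),np.hstack([f(w,0,0,640,480,(400,300)),f(T,250,130,240,180,(400,300))])]))
E
```

```text
ee_pos: [0.4719, -0.4202, 0.1113]
contact_force: [-1.7, 2.4, 4.6]
```

View pics/c7.png

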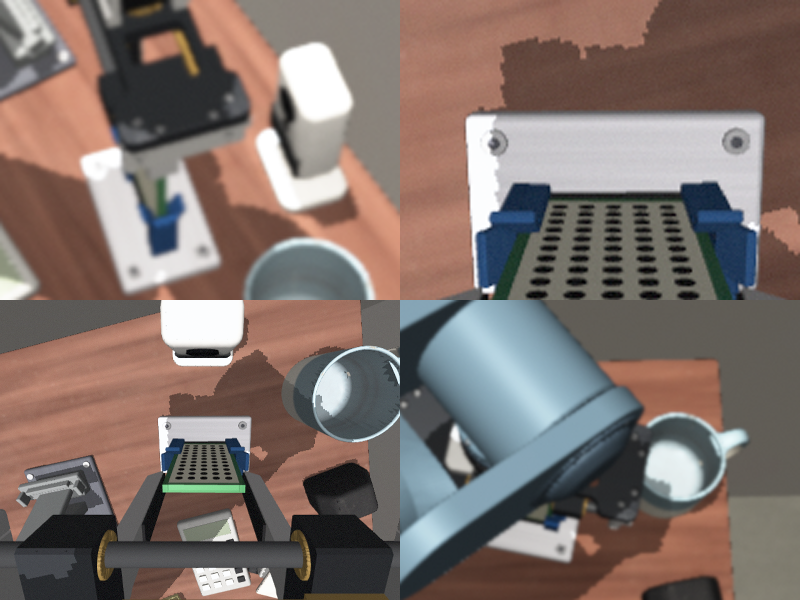

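The plate sits in both grooves with its dots towards the camera. The position stalled at 0.1113 as the force rose, so it's on the bottom. Releasing and withdrawing straight up.

```bash
python3 nudge.py '{"deltas": [[0, 0, 0, 0, 0, 0], [0, 0, 0, 0, 0, 0], [0, 0, 0, 0, 0, 0], [0, 0, 0, 0, 0, 0], [0, 0, 0, 0, 0, 0], [0, 0, 0, 0, 0, 0], [0, 0, 0, 0, 0, 0], [0, 0, 0, 0, 0, 0]]}' 0.085 &&  python3 nudge.py '{"deltas": [[0, 0, -0.01, 0, 0, 0], [0, 0, -0.03, 0, 0, 0], [0, 0, -0.06, 0, 0, 0], [0, 0, -0.1, 0, 0, 0], [0, 0, -0.15, 0, 0, 0], [0, 0, -0.15, 0, 0, 0], [0, 0, -0.15, 0, 0, 0]]}'
python3 - <<'E'
from h import *
S=r.get_image("side");w=r.get_image("wrist")
f=lambda im,x,y,W,h,o:cv2.resize(im[y:y+h,x:x+W],o,interpolation=cv2.INTER_CUBIC)
cv2.imwrite("pics/c8.png",np.hstack([f(S,250,180,160,120,(400,300)),f(w,0,0,640,480,(400,300))]))
E
```

```text
time_s: 15.3
ee_pos: [0.4717, -0.42, 0.1105]
orientation: [3.121, -0.358, 0.001]
contact_force: [0.2, -0.1, -0.1]
finger_gap: 0.085
grasp_force: 0.0
time_s: 16.0
ee_pos: [0.4722, -0.4207, 0.2632]
orientation: [3.117, -0.358, 0.006]
contact_force: [-0.3, -0.6, -1.0]
finger_gap: 0.085
grasp_force: 0.0
```

View pics/c8.png

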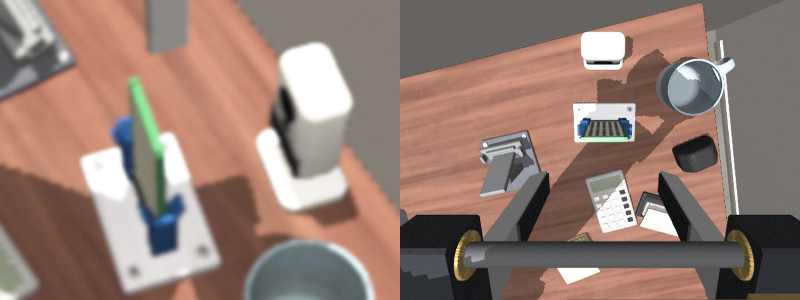

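The plate stands upright in the guides, dots towards the camera. The gripper is clear, and the camera, mug and tape measure look unmoved.

```bash
python3 nudge.py '{"deltas": [[0, 0, 0, 0, 0, 0], [0, 0, 0, 0, 0, 0]]}' >/dev/null; python3 -c "
from workcell import r
print(r.job_done())"
```

```text
the job is handed in; nothing more can be done
None
```

I handed the job in at about 16 s: the plate stands fully home in the blue guides, dots facing the camera, gripped only by its side edges and released after contact with the bottom (about 5 N), and the camera, mug and tape measure look unmoved in the last pictures.

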